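# Lock a T-foot post into the plate rack

### The job

Take the loose wooden post with the flat paddle top out of its rest block and fit it in the empty slot of the plate rack: pass its T-shaped foot down through the slot, press it down against the spring, give it a quarter turn and let the spring lift it so that it is locked in upright, its paddle turned the same way as those of the two posts already fitted. Work by feel and gently: never press or pull on the rack through the post with more than about 50 N, and leave everything else where it is.

Things in the scene. Friction and masses are not known exactly. Their poses are not given: they have to be found in the camera images.
- post: The loose post, 100 mm tall, 0.12 kg (give or take a third), half-turn symmetric. Origin: centre of the foot's underside; z up along the post, y along its T-bar. Steel T-foot, steel collar, round wooden shaft 18 mm in diameter, flat wooden paddle on top, parallel to the T-bar. Starts upright, hanging by its collar in a rest block with its foot 20 mm down in it: lift it straight up
- foot (a point): Centre of the post's T-bar, 4 mm above the post's underside; axes as the post's. The bar is 34 (along y) x 9 (x) x 8 mm high; above it a round stem 9 mm in diameter and 12 mm long reaches up to the collar
- collar (a point): Middle of the underside of the post's round collar (26 mm in diameter, 6 mm thick), 20 mm above the post's underside; axes as the post's
- paddle (a point): Centre of the post's paddle grip, 80 mm above the post's underside; axes as the post's. The paddle is 30 (along y) x 16 (x) x 40 mm high; grip it from above across its 16 mm thickness (fingers closing along x)
- rest_post: Fixed white block 70 x 70 x 23 mm with a 14 (x) x 39 (y) mm slot in its top, in which the post starts with the same yaw. Origin: centre of the underside
- rest_peg: Fixed white block like the other; the plain peg hangs in it. Origin: centre of the underside
- rack: The plate rack, fixed: pale wooden block 110 (x) x 290 (y) x 40 mm high. Origin: centre of the underside. Along its y axis: the empty place at y = -80 mm; posts already fitted and locked at y = 22 and y = 112 mm; two white saucers 136 mm in diameter standing at y = 60 and 78 mm, up to 170 mm above the table
- fitted (a point): Paddle centre of the fitted post next to the empty place, 112 mm above the table; axes as the rack's. Its paddle lies along x, as a locked post's does; its top is 132 mm above the table
- place (a point): Middle of the empty place at the upper face of its steel plate, 45 mm above the table; axes as the rack's. The plate, 76 (x) x 56 (y) x 5 mm, has a through slot 11 (x) x 38 (y) mm, its length along y. Plate and slot are fast but NOT exactly here: they lie anywhere from -9 to +9 mm away along x (y is true), so the slot must be felt for or seen. The plate is hard: touch it slowly
- spring (a point): 11 mm below place: top of the spring plunger under the slot (it shifts with the slot); axes as the rack's. It pushes up with 4 N when first met, 8.5 N with the post fully down, when the collar meets the plate and the foot centre is 16 mm below the plate's face. Under the plate, 4 mm ridges flank the slot, but for a 13 mm wide groove across it (along x, at y = 0)
- locked (a point): 9 mm below place: foot centre of the locked post (shifts in x with the slot): T-bar along x, lifted into the groove by 5 N, collar 7 mm above the plate. The T-bar turns under the ridges, either way, while the foot centre is 13 to 16 mm below the plate's face. If a rise is blocked at 13 mm, the bar is off the groove: press down, shift along y. Let go unturned, the post is not held
- peg: A plain peg with a round ball top and a round foot, 85 mm tall, in the other rest block; not to be used. Origin: its underside
- mug: White mug, 76 mm across, 85 mm high; origin under its centre
- salt: Small glass jar, 44 mm across, 80 mm high; origin under its centre
- pepper: Small grey jar, 44 mm across, 80 mm high; origin under its centre
- bowl: Blue bowl, 110 mm across, 50 mm high; origin under its centre
- spoon: Wooden spoon lying on the table, 240 mm long
- sauce: Amber bottle, 52 mm across, 150 mm high; origin under its centre
Things that resemble listed ones, but are neither listed nor needed, are in the scene too. What is shaped like the rest_post but blue or red is not meant. Leave any red look-alike of the post alone.

How it is judged:
On the way, in this order (a step that is already met when the one before it is completed fails the run):
1. the post is lifted out of its rest block (z of foot in the frame of rest_post above 0.035 m), for 0.1 s.
2. the T-foot has passed down through the slot (foot centre 6 mm or more below the plate's face), its bar still along the slot (within 0.15 rad) (x of foot in the frame of place between -0.0115 and 0.0115 m and y of foot in the frame of place between -0.0045 and 0.0045 m and z of foot in the frame of place below -0.006 m and angle between the y axis of foot and the y axis of place, either way round below 0.15 rad), for 0.05 s.
At the end, for the whole second after the job is handed in: The post is at rest in the empty place, upright (0.15 rad), T-bar under the plate and across the slot (within 0.17 rad of the rack's x axis), lifted into the groove: foot centre 7.5 to 11.5 mm below the plate's face, within 11.5 mm (x) and 4.5 mm (y) of the place (x of foot in the frame of place between -0.0115 and 0.0115 m and y of foot in the frame of place between -0.0045 and 0.0045 m and z of foot in the frame of place between -0.0115 and -0.0075 m and angle between the y axis of foot and the x axis of place, either way round below 0.17 rad and angle between post's own z axis and vertical below 0.15 rad and linear speed of post below 0.02 m/s); the robot touches nothing.
It fails at once if the post is pressed or pulled on the rack with more than 50 N (contact force between post and rack above 50 N).
It fails at once if the plain peg is moved more than 15 mm (distance of peg from where it was at the start of the episode above 0.015 m).
It fails at once if the mug, a jar, the bowl, the spoon or the bottle is moved more than 20 mm (distance of any of mug, salt, pepper, bowl, spoon, sauce from where it was at the start of the episode above 0.02 m).
It also fails if it takes over 72 s, if anything falls off the work surface, if the arm or the gripper's body presses on something with over 40 N, if the wrist force passes 120 N, or if a joint passes its speed limit or range.

### The arm

A 7-joint arm with a two-finger parallel gripper is mounted at the origin on the work surface. World frame = base frame: x ahead of the robot, y to its left, z up, the work surface at z = 0. Lengths are in m, angles in rad, forces in N, time in s.
With the tool pointing down it reaches from about 0.35 to 0.9 m from the base axis. Payload 8.1 kg.
Tool frame: the origin (TCP) lies at the centre of the arm's flange, where the gripper is bolted on; the fingertips stand 178 mm ahead of it and the grasp point (between the pads) lies 159 mm ahead of it; z points along the fingers, y is the line along which they close (so a half turn about z gives the same grasp; the last joint's range is limited). The gripper opens to 92 mm and grips with 3 to 60 N. Pads are 19 mm wide; open, the fingers measure 130 mm over their backs; the gripper's body (75 mm by 190 mm) begins 47 mm behind the grasp point.
Start: joints at [-1.311, 0.434, 0.025, 1.573, -0.012, 1.134, -0.075], TCP at [0.222, 0.584, 0.405] pointing down, gripper open.
Joint ranges: [-2.62, 2.62], [-0.44, 2.09], [-1.27, 1.32], [0.08, 2.57], [-1.32, 4.46], [0.12, 2], [-2.74, 2.74]. Speed limits (rad/s): [2.22, 2.22, 3.01, 3.01, 3.14, 3.14, 3.14].

### API

Orientations are given as a rotation vector (axis times angle).
In Python, from cell import arm gives the robot as it stands. The module is installed in compiled form; this text tells all that it offers.
- The arm moves only by the shell command python3 -m inch 'ROWS' [FORCE]. ROWS is text: rows parted by semicolons, each of 5 numbers parted by spaces: the shift along the tool's x, y, z in m, then the turn about the tool's z in rad, then the finger opening in m, from 0 to 0.0918. In form: x y z roll fingers; .... A call has 1 to 5 rows; each row is the pose to reach, as a shift and turn from the pose commanded when the call began, along the tool's axes at that moment; what a row does not reach only later rows make up. A row lasts 1/10 s, in which the tool goes at most 50 mm and 8.59 degrees, less where a joint would pass 70% of its speed; a pose out of reach is approached as far as the arm can. A call with a gripper value outside its range is refused whole. The fingers move at their own pace and stop on an object; FORCE is the grip in N (left out, the last holds). Time passes only in rows, so rows that repeat a pose let the fingers close. It gives the time, the measured TCP pose, the force, the opening and the grip force at its end, in the units of the state.
- arm.observe(): the state, without advancing time (a new reading comes with each control period).
- arm.get_image(name): name is "side" or "top" or "wrist"; returns the picture (400x640x3 uint8, red, green, blue); there is no depth.
- arm.get_calibration(name): a dict with "intrinsics" (3x3 intrinsics, pixels), "pose" (4x4, takes a point from camera to world coordinates). Camera axes: x right, y up, looking along -z (the intrinsics and any distortion apply to the point x, -y, -z); pixel columns grow to the right and rows downward; lengths in m; the calibration is good to about 2 mm. A picture is of the moment at which its call begins: read the wrist's pose just before it. get_calibration takes no time and is no camera call; for the wrist camera it gives the pose at the moment of the call.
- arm.sign_off(): hands the job in; it is judged then, once.
Trained networks look in the newest picture that a camera, given by its name, has taken for a name from the list of things; names that differ only in an ending like _2 or _b are one class to them, and where a whole thing is asked for, a point or a joint stands for the part that bears it (a point fixed in the world has none). Each returns a list of dicts, best first, with "conf" (0 to 1); they miss things now and then, are a little off and sometimes report something else, mostly with a low value. They report only what shows in the picture. A call takes as long as a camera call. They do not tell look-alikes from the thing itself.
- arm.look_for(camera, query): "point" ([row, column] in pixels, amid what is visible of it).
- arm.silhouettes(camera, query): "region" (400x640 bool, what is visible of it) and "point" ([row, column] in pixels, amid what is visible of it).
- arm.place_of(camera, query): "point" ([row, column] in pixels: a listed point, or the origin of a listed thing).
The state is a dict: "clock": time; "joints": joint angles; "dq": joint speeds; "joint_efforts": joint torques, N m; "position": TCP position; "ee_rot": TCP orientation; "force": force on the tool from outside, world axes, zero at the start; "ft_torque": the same for the moment, N m; "width": opening from 0.0 (shut) to 1.0 (fully open); "gripper_force": force on a finger pad.
Only numpy, scipy, OpenCV 4.12 (cv2) and the standard library are available. Lean on these libraries where they do the work, as an engineer would, in place of code of your own. Each camera call takes 0.05 s, during which the arm holds its last target. There are 200 camera calls.

## Working session

There is one attempt and no reset: what is moved stays moved. The work goes in short steps, Python scripts to look and compute and a shell command to move; the robot and the scene stay as the last step left them, time stands still between calls to the robot, and variables do not carry over. Pictures are saved under pics/ and viewed, at most 10 in all, crops included, and the job is handed in when it is done.

```bash
mkdir -p pics; python3 - <<'E'
from cell import arm
import cv2,numpy as np
s=arm.observe();print(s)
for c in("side","top"):
    im=arm.get_image(c);cv2.imwrite(f"pics/{c}0.png",im[:,:,::-1])
    k=arm.get_calibration(c);print(c,k["intrinsics"].tolist(),np.round(k["pose"],3).tolist(), [x for x in k if x not in("intrinsics","pose")])
    for q in("post","rest_post","rack","place","fitted","paddle"):
        print(c,q,[(np.round(d["point"]).tolist(),round(d["conf"],2)) for d in arm.place_of(c,q)])
E
```

```text
{'clock': 0.0, 'joints': array([-1.31058894,  0.43522346,  0.02497491,  1.57410021, -0.01161684,
        1.13398965, -0.07509865]), 'dq': array([ 0.00071698,  0.00036225, -0.00274258, -0.00087619,  0.00030515,
        0.00120742, -0.0013092 ]), 'joint_efforts': array([ 8.05483637e-05, -6.67838645e+01,  9.85520706e-01, -3.14462686e+01,
       -6.03584270e-02,  4.28111083e-02,  2.02933338e-04]), 'position': array([0.22175828, 0.58408721, 0.40394326]), 'ee_rot': array([-5.66867113e-01, -3.08986654e+00,  2.46236322e-03]), 'force': array([0.04579829, 0.08026828, 0.5306652 ]), 'ft_torque': array([ 0.017591  ,  0.01805894, -0.01594976]), 'gripper_force': 0.0, 'width': 0.9957811926104285}
side [[395.337447187146, 0.0, 319.4585449961954], [0.0, 395.337447187146, 199.61786090983395], [0.0, 0.0, 1.0]] [[0.991, 0.094, -0.094, 0.479], [-0.132, 0.628, -0.767, -0.858], [-0.013, 0.773, 0.634, 0.707], [0.0, 0.0, 0.0, 1.0]] []
side post [([296.0, 351.0], 0.95), ([265.0, 353.0], 0.57)]
side rest_post [([291.0, 225.0], 0.87), ([247.0, 401.0], 0.63)]
side rack [([182.0, 304.0], 0.76)]
side place [([187.0, 298.0], 0.79), ([306.0, 385.0], 0.4)]
side fitted [([145.0, 304.0], 0.59), ([265.0, 354.0], 0.31)]
side paddle [([239.0, 355.0], 0.83), ([274.0, 346.0], 0.72), ([266.0, 354.0], 0.49)]
top [[432.95464483376577, 0.0, 319.39769197500834], [0.0, 432.95464483376577, 197.11413071143386], [0.0, 0.0, 1.0]] [[-0.109, 0.972, -0.207, 0.31], [-0.994, -0.107, 0.02, -0.116], [-0.003, 0.208, 0.978, 1.262], [0.0, 0.0, 0.0, 1.0]] []
top post [([174.0, 355.0], 0.65), ([173.0, 354.0], 0.59), ([179.0, 385.0], 0.53)]
top rest_post [([137.0, 341.0], 0.95), ([175.0, 351.0], 0.66)]
top rack [([214.0, 247.0], 0.79)]
top place []
top fitted [([208.0, 230.0], 0.7)]
top paddle [([172.0, 386.0], 0.73), ([169.0, 358.0], 0.43)]
```

View pics/side0.png

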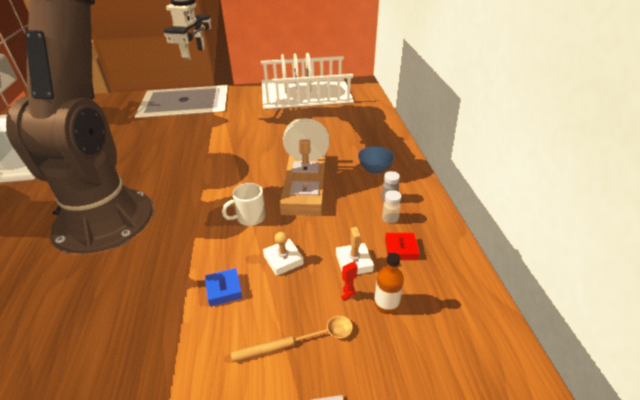

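View pics/top0.png

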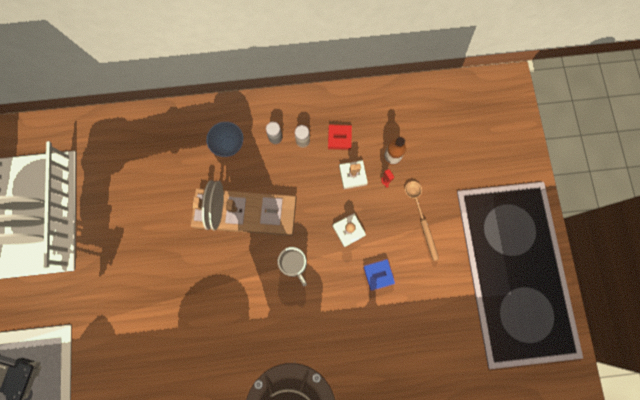

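The side view shows the loose post in a white block (paddle at row 239, col 355), with a red look-alike and the bottle in front of it. In the top view the block is at (175,352), the peg's block at (230,349), and the rack spans cols 190–297 with the empty plate at (210,272).

```bash
cat > h.py <<'E'
from cell import arm
import cv2,numpy as np
from scipy.spatial.transform import Rotation as R
def ray(c,p,k=None):
    k=k or arm.get_calibration(c);K=np.array(k["intrinsics"]);T=np.array(k["pose"])
    d=np.linalg.inv(K)@[p[1],p[0],1];return T[:3,3],T[:3,:3]@(d*[1,-1,-1])
def onz(c,p,z,k=None):
    o,d=ray(c,p,k);return o+d*(z-o[2])/d[2]
def tri(a,pa,b,pb):
    o1,d1=ray(a,pa);o2,d2=ray(b,pb)
    t=np.linalg.lstsq(np.c_[d1,-d2],o2-o1,rcond=None)[0];p,q=o1+t[0]*d1,o2+t[1]*d2
    return (p+q)/2,np.linalg.norm(p-q)
def togo(p,z_grasp,tooly=None):
    """shift in tool axes to bring grasp point over world p with grasp height z; roll to align tool y with world dir"""
    s=arm.observe();M=R.from_rotvec(s["ee_rot"]).as_matrix();g=s["position"]+M@[0,0,.159]
    d=M.T@(np.r_[p[:2],z_grasp]-g);r=None
    if tooly is not None:
        v=M.T@np.r_[tooly,0];r=np.arctan2(-v[0],v[1]);r=(r+np.pi/2)%np.pi-np.pi/2
    return np.round(d,4),r,g
E
python3 - <<'E'
from h import *
print("paddle",tri("top",[169,358],"side",[239,355]),onz("top",[169,358],.083))
print("block",onz("top",[175,352],.023)," peg",onz("top",[228,349],.07),"red",onz("top",[178,388],.05),"bottle",onz("side",[304,388],0), onz("top",[143,399],.15))
print("mug",onz("top",[262,291],.085),"sauc",onz("top",[205,213],.1))
arm.get_image("top")
for q in("rest_post","rack"):
  for d in arm.silhouettes("top",q):
    m=d["region"].astype(np.uint8);z=.023 if q!="rack" else .04
    b=cv2.boxPoints(cv2.minAreaRect(cv2.findNonZero(m)))
    print(q,d["conf"],d["point"],[np.round(onz("top",[v,u],z)[:2],3).tolist() for u,v in b])
print([np.round(onz("top",p,.04)[:2],4) for p in([191,297],[233,293],[227,191],[188,196])])
print(togo(onz("top",[169,358],.083),.25))
k=arm.get_calibration("wrist");M=R.from_rotvec(arm.observe()["ee_rot"]).as_matrix()
print("wristcam in tool",M.T@(k["pose"][:3,3]-arm.observe()["position"]),np.round(M.T@k["pose"][:3,:3],2),k["intrinsics"][0])
E
```

```text
paddle (array([ 0.62862033, -0.25644003,  0.08763742]), np.float64(0.0028116383439650526)) [ 0.62841609 -0.25698393  0.083     ]
block [ 0.62830847 -0.24420973  0.023     ]  peg [ 0.46651359 -0.21221036  0.07      ] red [ 0.60112745 -0.34357539  0.05      ] bottle [ 0.68179736 -0.37175088  0.        ] [ 0.67030485 -0.36799564  0.15      ]
mug [ 0.39006339 -0.04443946  0.085     ] sauc [0.56598501 0.15198396 0.1       ]
rest_post 0.72 [177.7, 352.1] [[0.664, -0.207], [0.67, -0.283], [0.592, -0.286], [0.586, -0.211]]
rest_post 0.71 [277.6, 379.4] [[0.356, -0.237], [0.372, -0.312], [0.304, -0.325], [0.288, -0.251]]
rest_post 0.69 [134.4, 339.4] [[0.795, -0.189], [0.787, -0.261], [0.708, -0.251], [0.716, -0.18]]
rack 0.59 [212.9, 242.1] [[0.52, 0.234], [0.663, 0.214], [0.601, -0.081], [0.46, -0.053]]
rack 0.43 [213.8, 418.3] [[0.581, -0.384], [0.593, -0.434], [0.361, -0.472], [0.351, -0.423]]
[array([ 0.5939, -0.0783]), array([ 0.4736, -0.0551]), array([0.5223, 0.2318]), array([0.6348, 0.2119])]
(array([-0.6787, -0.6422, -0.0043]), None, array([0.22181907, 0.58432719, 0.24576006]))
wristcam in tool [6.57550436e-02 2.44239131e-06 1.92373674e-02] [[ 0.    0.97  0.25]
 [ 1.   -0.   -0.  ]
 [-0.    0.25 -0.97]] [301.32292025   0.         322.0200498 ]
```

```bash
python3 -m inch '-.036 -.034 0 0 .09; -.072 -.068 0 0 .09; -.108 -.102 0 0 .09; -.144 -.136 0 0 .09; -.18 -.17 0 0 .09'; python3 -m inch '-.036 -.034 0 0 .09; -.072 -.068 0 0 .09; -.108 -.102 0 0 .09; -.144 -.136 0 0 .09; -.18 -.17 0 0 .09'; python3 -m inch '-.036 -.034 0 0 .09; -.072 -.068 0 0 .09; -.108 -.102 0 0 .09; -.144 -.136 0 0 .09; -.18 -.17 0 0 .09'
python3 - <<'E'
from h import *
print(togo([.6285,-.257],.25))
E
```

```text
clock: 1.35
position: [0.3303, 0.3596, 0.4049]
ee_rot: [0.567, 3.09, 0.001]
force: [1.6, -0.1, 0.2]
width: 0.981
gripper_force: 0.0
clock: 1.85
position: [0.4382, 0.1367, 0.4051]
ee_rot: [0.566, 3.089, 0.001]
force: [0.5, 0.5, -0.0]
width: 0.984
gripper_force: 0.0
clock: 2.35
position: [0.5462, -0.086, 0.405]
ee_rot: [0.566, 3.089, 0.001]
force: [1.4, 1.0, 0.0]
width: 0.98
gripper_force: 0.0
(array([-0.1375, -0.1308, -0.004 ]), None, array([ 0.54634035, -0.08598089,  0.24601455]))
```

```bash
python3 -m inch '-.036 -.034 0 0 .09; -.072 -.068 0 0 .09; -.108 -.102 0 0 .09; -.137 -.131 0 0 .09; -.137 -.131 0 0 .09'
python3 - <<'E'
from h import *
im=arm.get_image("wrist");cv2.imwrite("pics/w1.png",im[:,:,::-1])
for q in("paddle","rest_post"):
  for d in arm.place_of("wrist",q): print(q,d,onz("wrist",d["point"],.083 if q=="paddle" else 0))
for q in("rest_post","paddle"):
 for d in arm.silhouettes("wrist",q):
    m=d["region"].astype(np.uint8)
    b=cv2.boxPoints(cv2.minAreaRect(cv2.findNonZero(m)));print(q,d["conf"],b.round().tolist(),[np.round(onz("wrist",[v,u],.023)[:2],3).tolist() for u,v in b])
M=R.from_rotvec(arm.observe()["ee_rot"]).as_matrix();print(M.round(3),togo([.6285,-.257],.25))
E
```

```text
clock: 2.85
position: [0.6272, -0.2616, 0.4041]
ee_rot: [0.577, 3.088, -0.007]
force: [0.7, -0.3, 0.4]
width: 0.983
gripper_force: 0.0
paddle {'point': [188.8, 337.4], 'conf': 0.78} [ 0.63427691 -0.2422101   0.083     ]
paddle {'point': [186.7, 241.4], 'conf': 0.73} [ 0.59715599 -0.33335002  0.083     ]
paddle {'point': [223.5, 465.3], 'conf': 0.5} [ 0.71771043 -0.12886189  0.083     ]
rest_post {'point': [173.8, 336.3], 'conf': 0.93} [ 0.63418726 -0.23743117  0.        ]
rest_post {'point': [252.1, 382.3], 'conf': 0.87} [ 0.75957417 -0.21560534  0.        ]
rest_post {'point': [31.7, 310.5], 'conf': 0.47} [ 0.46741089 -0.2081812   0.        ]
rest_post 0.97 [[296.0, 161.0], [350.0, 136.0], [375.0, 190.0], [321.0, 214.0]] [[0.598, -0.276], [0.594, -0.206], [0.666, -0.199], [0.672, -0.272]]
rest_post 0.61 [[354.0, 230.0], [406.0, 219.0], [418.0, 274.0], [366.0, 285.0]] [[0.706, -0.24], [0.716, -0.173], [0.795, -0.181], [0.786, -0.251]]
rest_post 0.27 [[515.0, 221.0], [515.0, 202.0], [571.0, 202.0], [571.0, 221.0]] [[0.767, -0.045], [0.742, -0.04], [0.767, 0.025], [0.792, 0.021]]
paddle 0.83 [[316.0, 173.0], [346.0, 162.0], [357.0, 194.0], [327.0, 204.0]] [[0.621, -0.259], [0.622, -0.22], [0.663, -0.22], [0.663, -0.26]]
[[-0.936  0.353  0.   ]
 [ 0.353  0.936  0.001]
 [ 0.     0.001 -1.   ]] (array([-0.0024, -0.0029, -0.0043]), None, array([ 0.62729021, -0.25348628,  0.24574418]))
```

View pics/w1.png

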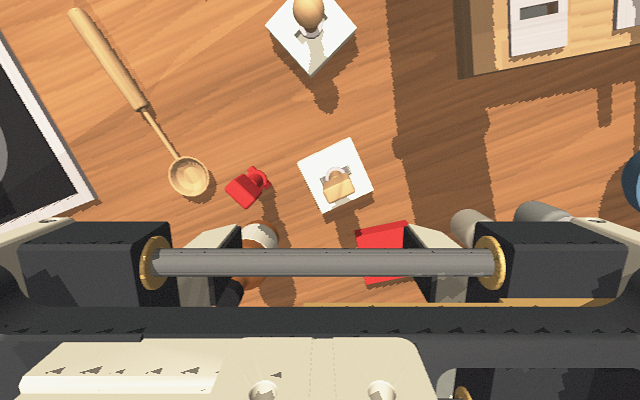

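The wrist view shows the post in its white block (paddle top at about row 182, col 338), paddle along world y with yaw near 4°. The peg is at (30,310), the red look-alike at (187,245), and the rack's empty slot at top right (10,538).

```bash
python3 - <<'E'
from h import *
print(togo([.633,-.240],.19,[np.cos(.07),np.sin(.07)]),arm.observe()["joints"].round(2))
E
```

```text
(array([-0.0006,  0.0146,  0.0558]), np.float64(1.1397896825377334), array([ 0.62729021, -0.25348628,  0.24574418])) [ 0.04  0.54  0.43  1.46 -0.24  1.2   1.71]
```

```bash
python3 -m inch '0 .007 0 -.148 .05; 0 .0146 .01 -.296 .05; 0 .0146 .02 -.444 .05; 0 .0146 .03 -.592 .05; 0 .0146 .04 -.74 .05' && python3 -m inch '0 0 0 -.148 .05; 0 0 0 -.296 .05; 0 0 0 -.444 .05; 0 0 0 -.592 .05; 0 0 0 -.74 .05' && python3 -m inch '0 0 0 -.148 .05; 0 0 0 -.296 .05; 0 0 0 -.444 .05; 0 0 0 -.522 .05; 0 0 0 -.522 .05'
python3 - <<'E'
from h import *
im=arm.get_image("wrist");cv2.imwrite("pics/w2.png",im[:,:,::-1])
for q in("paddle","rest_post"):
  for d in arm.place_of("wrist",q): print(q,d,onz("wrist",d["point"],.083 if q=="paddle" else 0))
for d in arm.silhouettes("wrist","rest_post")[:2]:
    b=cv2.boxPoints(cv2.minAreaRect(cv2.findNonZero(d["region"].astype(np.uint8))));print(d["conf"],[np.round(onz("wrist",[v,u],.023)[:2],3).tolist() for u,v in b])
print(togo([.633,-.240],.085,[np.cos(.07),np.sin(.07)]),arm.observe()["joints"].round(2))
E
```

```text
clock: 3.6
position: [0.6325, -0.2397, 0.3649]
ee_rot: [-0.602, 3.083, 0.001]
force: [-0.3, -1.0, -0.2]
width: 0.593
gripper_force: 0.0
clock: 4.1
position: [0.6325, -0.2385, 0.3622]
ee_rot: [1.549, -2.725, -0.007]
force: [0.4, -0.5, -2.3]
width: 0.544
gripper_force: 0.0
clock: 4.6
position: [0.6308, -0.2312, 0.3555]
ee_rot: [2.167, -2.255, 0.007]
force: [19.2, 115.7, 32.8]
width: 0.541
gripper_force: 0.0
paddle {'point': [184.9, 318.7], 'conf': 0.67} [ 0.62767473 -0.25085548  0.083     ]
paddle {'point': [66.4, 350.2], 'conf': 0.59} [ 0.59917343 -0.34283932  0.083     ]
rest_post {'point': [198.9, 212.3], 'conf': 0.94} [ 0.7529991  -0.21782436  0.        ]
rest_post {'point': [126.2, 590.0], 'conf': 0.94} [ 0.33227302 -0.28208861  0.        ]
rest_post {'point': [172.2, 320.1], 'conf': 0.69} [ 0.62870072 -0.24352828  0.        ]
0.72 [[0.398, -0.311], [0.312, -0.32], [0.286, -0.249], [0.377, -0.238]]
0.69 [[0.67, -0.275], [0.601, -0.281], [0.593, -0.211], [0.666, -0.204]]
(array([ 0.0101, -0.0041,  0.1122]), np.float64(-0.1071740222056885), array([ 0.630038  , -0.22882068,  0.19711265])) [ 0.91  0.89 -1.27  1.44  0.85  1.43  2.74]
```

View pics/w2.png

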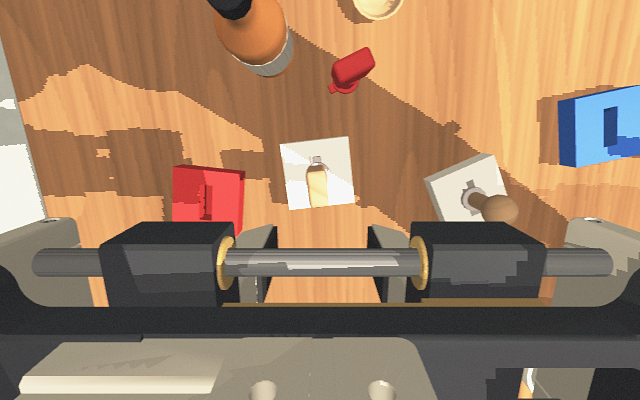

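The wrist view shows the post upright in its block (row 175, col 318), with the bottle and red post beyond. The roll ran joints 3 and 7 into their limits, so I'll roll back the other way.

```bash
python3 -m inch '0 0 0 .1 .05; 0 0 0 .2 .05; 0 0 0 .3 .05'; python3 -c "
from h import *
print(arm.observe()['joints'].round(2), arm.observe()['force'],togo([.63,-.243],.19,[np.cos(.07),np.sin(.07)]))"
```

```text
clock: 5.1
position: [0.6318, -0.2254, 0.3587]
ee_rot: [1.811, -2.558, 0.009]
force: [-0.1, 1.0, 0.2]
width: 0.542
gripper_force: 0.0
[ 0.9   0.85 -1.21  1.44  0.81  1.4   2.46] [-0.11229616  1.00822265  0.17473204] (array([ 0.0156, -0.0041,  0.0099]), np.float64(-0.4086572678903444), array([ 0.63138433, -0.22682101,  0.19972276]))
```

```bash
python3 -m inch '.005 0 0 .148 .05; .01 0 0 .296 .05; .015 0 0 .444 .05; .015 0 0 .592 .05; .015 0 0 .74 .05';python3 -m inch '0 0 0 .148 .05; 0 0 0 .296 .05; 0 0 0 .444 .05; 0 0 0 .592 .05; 0 0 0 .74 .05'; python3 -c "
from h import *
print(arm.observe()['joints'].round(2), arm.observe()['force'],togo([.63,-.243],.19,[np.cos(.07),np.sin(.07)]))"
```

```text
clock: 5.6
position: [0.6269, -0.2397, 0.3589]
ee_rot: [0.761, -3.043, 0.013]
force: [0.4, -0.4, -0.7]
width: 0.542
gripper_force: 0.0
clock: 6.1
position: [0.6271, -0.2393, 0.359]
ee_rot: [-0.391, -3.116, 0.014]
force: [-0.5, -0.2, 0.4]
width: 0.54
gripper_force: 0.0
[ 0.8   0.71 -0.9   1.45  0.58  1.26  1.16] [-0.51845204 -0.22346439  0.39738614] (array([-0.0037, -0.0013,  0.01  ]), np.float64(1.2512394525503323), array([ 0.62673588, -0.24072763,  0.19996168]))
```

```bash
python3 -m inch '0 0 0 .148 .05; 0 0 0 .296 .05; 0 0 0 .444 .05; 0 0 0 .592 .05; 0 0 0 .74 .05';python3 -m inch '0 0 0 .148 .05; 0 0 0 .296 .05; 0 0 0 .444 .05; 0 0 0 .511 .05; 0 0 0 .511 .05'; python3 - <<'E'
from h import *
im=arm.get_image("wrist");cv2.imwrite("pics/w3.png",im[:,:,::-1])
for q in("paddle","rest_post"):
  for d in arm.place_of("wrist",q): print(q,d,onz("wrist",d["point"],.083 if q=="paddle" else 0))
for d in arm.silhouettes("wrist","rest_post")[:2]:
    b=cv2.boxPoints(cv2.minAreaRect(cv2.findNonZero(d["region"].astype(np.uint8))));print(d["conf"],[np.round(onz("wrist",[v,u],.023)[:2],3).tolist() for u,v in b])
print(togo([.63,-.243],.085,[np.cos(.07),np.sin(.07)]),arm.observe()["joints"].round(2))
print(R.from_rotvec(arm.observe()["ee_rot"]).as_matrix().round(3))
E
```

```text
clock: 6.6
position: [0.6271, -0.2392, 0.3589]
ee_rot: [1.49, 2.763, -0.014]
force: [0.4, -0.1, -0.7]
width: 0.547
gripper_force: 0.0
clock: 7.1
position: [0.6271, -0.2394, 0.3587]
ee_rot: [2.133, 2.3, -0.013]
force: [0.4, 0.2, -0.3]
width: 0.544
gripper_force: 0.0
paddle {'point': [290.4, 287.1], 'conf': 0.92} [ 0.59968901 -0.33649604  0.083     ]
paddle {'point': [208.1, 326.5], 'conf': 0.8} [ 0.63046759 -0.25190668  0.083     ]
paddle {'point': [187.0, 324.7], 'conf': 0.64} [ 0.62735865 -0.2329918   0.083     ]
rest_post {'point': [196.9, 68.2], 'conf': 0.93} [ 0.33233973 -0.28727256  0.        ]
rest_post {'point': [184.9, 327.8], 'conf': 0.83} [ 0.63206891 -0.24961184  0.        ]
rest_post {'point': [176.8, 433.4], 'conf': 0.83} [ 0.75085452 -0.2309213   0.        ]
0.93 [[0.707, -0.252], [0.713, -0.183], [0.791, -0.195], [0.789, -0.266]]
0.84 [[0.596, -0.287], [0.593, -0.214], [0.664, -0.21], [0.671, -0.283]]
(array([0.0013, 0.0053, 0.1129]), np.float64(0.005283532722028639), array([ 0.62545356, -0.24356   ,  0.19791826])) [ 0.66  0.63 -0.61  1.47  0.39  1.17  0.06]
[[-0.075  0.997 -0.005]
 [ 0.997  0.075 -0.01 ]
 [-0.009 -0.006 -1.   ]]
```

View pics/w3.png

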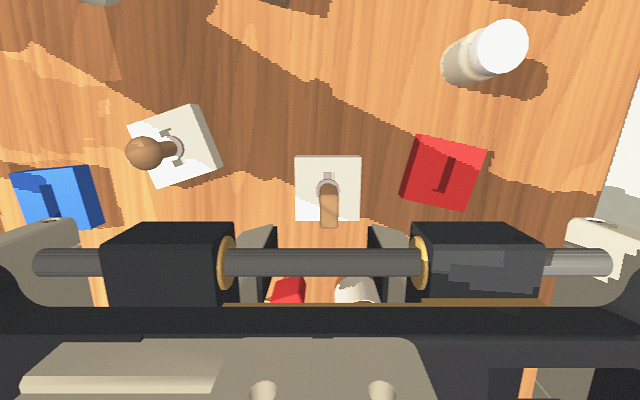

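The block is square to the image (centre at row 188, col 328), so the yaw is right, and the post stands centred between the fingers' column range. Descending to grip.

```bash
python3 -m inch '-.003 .0063 .03 .005 .05; -.003 .0063 .06 .005 .05; -.003 .0063 .09 .005 .05; -.003 .0063 .113 .005 .05; -.003 .0063 .113 .005 .05'; python3 -m inch '0 0 0 0 .03; 0 0 0 0 .018; 0 0 0 0 .005; 0 0 0 0 .005; 0 0 0 0 .005' 25; python3 -m inch '0 0 0 0 .005; 0 0 0 0 .005; 0 0 0 0 .005' 25;python3 -c "
from h import *
s=arm.observe();print(s['force'],s['ft_torque'],togo([.63,-.243],.19,[np.cos(.07),np.sin(.07)]))"
```

```text
clock: 7.8
position: [0.6303, -0.2467, 0.2395]
ee_rot: [-2.142, -2.293, 0.023]
force: [-0.3, 0.0, -1.0]
width: 0.545
gripper_force: 0.0
clock: 8.3
position: [0.6319, -0.2471, 0.2437]
ee_rot: [2.144, 2.292, -0.019]
force: [-1.5, 0.7, 4.1]
width: 0.172
gripper_force: 25.0
clock: 8.6
position: [0.6319, -0.2471, 0.2437]
ee_rot: [2.144, 2.292, -0.019]
force: [-1.8, 0.8, 5.7]
width: 0.175
gripper_force: 25.0
[-1.75731312  0.76963459  5.67972051] [-0.11924416  0.21238893 -0.01230064] (array([ 0.0047, -0.0012, -0.1054]), np.float64(-0.0031399162660838975), array([ 0.63086684, -0.24873955,  0.0846689 ]))
```

```bash
python3 -m inch '0 0 -.005 0 .005; 0 0 -.015 0 .005; 0 0 -.03 0 .005; 0 0 -.06 0 .005; 0 0 -.1 0 .005' 40; python3 - <<'E'
from h import *
s=arm.observe();print(s['force'],s['joints'].round(2))
M=R.from_rotvec(s['ee_rot']).as_matrix();print(M.round(4))
im=arm.get_image("wrist");cv2.imwrite("pics/w4.png",im[:,:,::-1])
im=arm.get_image("side")
for c in("side","wrist"):
  for q in("foot","collar","paddle","place","fitted"):
    print(c,q,[(d["point"],round(d["conf"],2)) for d in arm.place_of(c,q)][:4])
arm.get_image("top")
for q in("place","fitted"): print("top",q,[(d["point"],round(d["conf"],2)) for d in arm.place_of("top",q)][:4])
E
```

```text
clock: 9.1
position: [0.6313, -0.2461, 0.3431]
ee_rot: [-2.144, -2.293, 0.023]
force: [1.1, -0.7, -0.8]
width: 0.172
gripper_force: 40.0
[ 1.06217696 -0.73043769 -0.82282788] [ 0.65  0.65 -0.6   1.46  0.4   1.16  0.05]
[[-0.0669  0.9977 -0.0114]
 [ 0.9977  0.0668 -0.0092]
 [-0.0084 -0.012  -0.9999]]
side foot [([224.3, 355.6], 0.63), ([144.0, 303.7], 0.32)]
side collar [([221.7, 354.9], 0.89), ([290.4, 346.4], 0.61)]
side paddle [([273.3, 348.3], 0.84), ([144.0, 306.1], 0.74), ([201.2, 357.7], 0.56)]
side place [([184.9, 298.4], 0.96)]
side fitted [([143.6, 302.0], 0.58)]
wrist foot [([209.5, 318.0], 0.87), ([208.3, 323.3], 0.47)]
wrist collar [([214.4, 322.5], 0.92), ([142.4, 172.4], 0.49)]
wrist paddle [([252.7, 321.6], 0.97)]
wrist place [([51.6, 465.4], 0.57)]
wrist fitted [([143.4, 175.7], 0.35)]
top place [([214.5, 269.7], 0.75)]
top fitted [([205.6, 231.3], 0.7)]
```

View pics/w4.png

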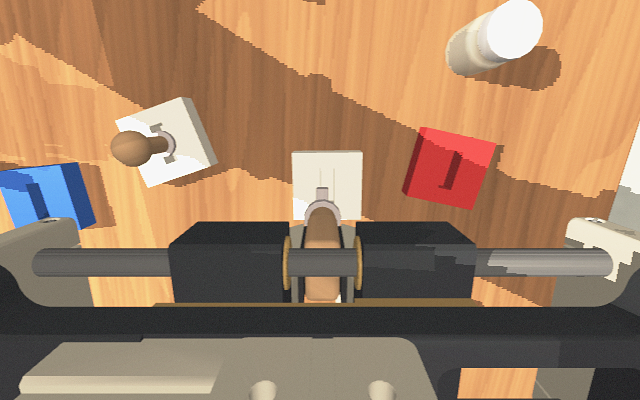

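The post is held and clear of its block, upright between the fingers (paddle top at row 253, col 322). Moving toward the rack and stopping about 90 mm short, to see the slot.

```bash
python3 -m inch '.04 -.018 0 .05 .005; .08 -.037 0 .1 .005; .12 -.056 0 .16 .005; .162 -.075 0 .22 .005; .162 -.075 0 .22 .005'; python3 -m inch '0 0 0 0 .005; 0 0 0 0 .005; 0 0 0 0 .005'; python3 - <<'E'
from h import *
s=arm.observe();M=R.from_rotvec(s['ee_rot']).as_matrix();print(M.round(4),s["position"],s['force'],s['joints'].round(2))
im=arm.get_image("wrist");cv2.imwrite("pics/w5.png",cv2.resize(im[:300,120:520,::-1],None,fx=2,fy=2))
def intool(p,tz):
    o,d=ray("wrist",p);o=M.T@(o-s["position"]);d=M.T@d;return (o+d*(tz-o[2])/d[2]).round(4)
for q,tz in(("foot",.237),("collar",.221),("paddle",.161)):
  for d in arm.place_of("wrist",q)[:2]: print(q,d["point"],d["conf"],intool(d["point"],tz))
for q,z in(("place",.045),("fitted",.112)):
  for d in arm.place_of("wrist",q)[:2]: print(q,d["point"],d["conf"],onz("wrist",d["point"],z))
print("top place",onz("top",[214.5,269.7],.045),"side",onz("side",[184.9,298.4],.045))
E
```

```text
clock: 10.35
position: [0.5443, -0.0828, 0.3426]
ee_rot: [2.377, 2.052, -0.018]
force: [0.4, 0.4, -1.1]
width: 0.175
gripper_force: 40.0
clock: 10.65
position: [0.5471, -0.0907, 0.3418]
ee_rot: [2.384, 2.041, -0.019]
force: [0.8, -0.5, -0.2]
width: 0.171
gripper_force: 40.0
[[ 0.1542  0.988  -0.0072]
 [ 0.988  -0.1543 -0.0103]
 [-0.0113 -0.0056 -0.9999]] [ 0.54713308 -0.09068626  0.34175755] [ 0.75090248 -0.54863987 -0.23797377] [ 0.51  0.46 -0.61  1.79  0.32  1.   -0.39]
foot [209.3, 320.3] 0.71 [ 0.0017 -0.0013  0.237 ]
collar [216.0, 321.2] 0.64 [ 0.0017 -0.0007  0.221 ]
collar [88.5, 297.5] 0.36 [ 0.0862 -0.0157  0.221 ]
paddle [256.9, 319.3] 0.68 [-0.0008 -0.0016  0.161 ]
place [210.2, 322.9] 0.71 [ 0.54304221 -0.11009897  0.045     ]
place [85.0, 291.4] 0.65 [0.53335604 0.00604194 0.045     ]
fitted [211.8, 324.4] 0.19 [ 0.54723113 -0.09076086  0.112     ]
top place [0.53287699 0.00556534 0.045     ] side [0.52795229 0.01463995 0.045     ]
```

View pics/w5.png

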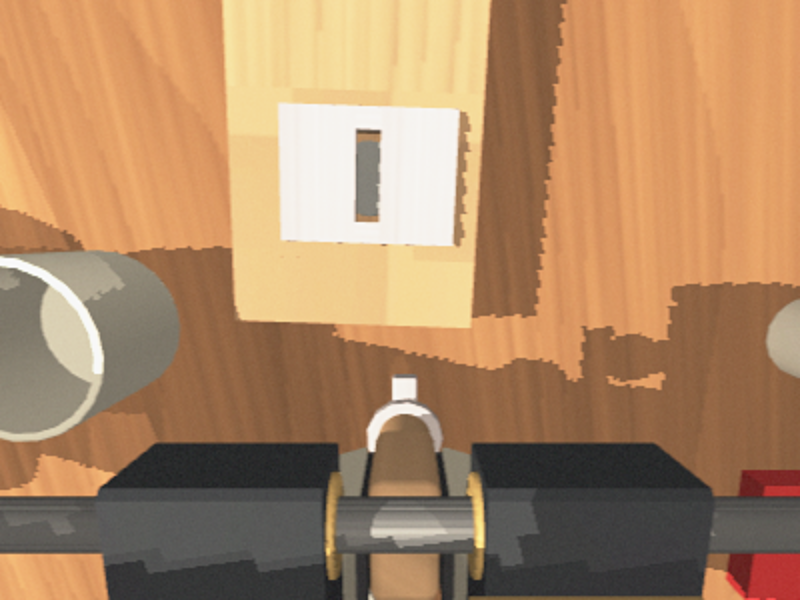

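The slot is visible in the plate at full-image col 304, rows 64–111. The post's foot bar tip shows at col 322, row 194, and the bar is parallel to the slot within a degree or two.

```bash
python3 - <<'E'
from h import *
s=arm.observe();p0=s["position"];M=R.from_rotvec(s['ee_rot']).as_matrix()
f=lambda x,y:[y/2,120+x/2]
def W(l,z): return np.array([onz("wrist",f(*q),z) for q in l])
def T(P): return ((P-p0)@M).round(4)
def intool(p,tz):
    o,d=ray("wrist",p);o=M.T@(o-p0);d=M.T@d;return (o+d*(tz-o[2])/d[2]).round(4)
for n,l,z in(("slot TL TR BR BL",[(356,129),(381,129),(380,222),(357,222)],.045),("plate",[(280,103),(460,109),(455,245),(281,240)],.045),("rack bottom end",[(238,320),(470,327)],.04),("rack L,R",[(225,0),(491,0)],.04)):
    P=W(l,z);print(n,T(P).tolist(),"mean world",P.mean(0).round(4),"tool",T(P).mean(0))
im=arm.get_image("wrist");
print("bar tip",[intool(f(*q),.233) for q in((390,377),(417,377),(390,398),(417,398))])
print("collar edge",[intool(f(*q),.215) for q in((367,435),(442,435),(404,402))])
E
```

```text
slot TL TR BR BL [[0.1124, -0.0202, 0.2957], [0.1124, -0.0096, 0.2956], [0.0743, -0.0104, 0.2961], [0.0743, -0.0205, 0.2961]] mean world [0.5439 0.0019 0.045 ] tool [ 0.09335  -0.015175  0.295875]
plate [[0.1225, -0.0521, 0.2958], [0.1202, 0.0238, 0.2954], [0.0645, 0.023, 0.296], [0.0666, -0.0546, 0.2964]] mean world [0.5441 0.002  0.045 ] tool [ 0.09345  -0.014975  0.2959  ]
rack bottom end [[0.0303, -0.0776, 0.3019], [0.0271, 0.0312, 0.3013]] mean world [ 0.526  -0.0608  0.04  ] tool [ 0.0287 -0.0232  0.3016]
rack L,R [[0.1625, -0.0737, 0.3005], [0.1624, 0.036, 0.2998]] mean world [0.5508 0.0707 0.04  ] tool [ 0.16245 -0.01885  0.30015]
bar tip [array([ 0.0184, -0.0049,  0.233 ]), array([0.0184, 0.0049, 0.233 ]), array([ 0.0105, -0.005 ,  0.233 ]), array([0.0105, 0.0049, 0.233 ])]
collar edge [array([ 0.0021, -0.0125,  0.215 ]), array([0.0021, 0.0131, 0.215 ]), array([1.38e-02, 2.00e-04, 2.15e-01])]
```

```bash
python3 -m inch '.03 -.005 0 .01 .005; .06 -.01 .01 .025 .005; .0923 -.0152 .025 .025 .005; .0923 -.0152 .045 .025 .005; .0923 -.0152 .045 .025 .005'; python3 -m inch '0 0 0 0 .005; 0 0 0 0 .005; 0 0 0 0 .005'; python3 - <<'E'
from h import *
s=arm.observe();M=R.from_rotvec(s['ee_rot']).as_matrix();print(M.round(4),s["position"],s['force'],s['joints'].round(2))
im=arm.get_image("wrist");cv2.imwrite("pics/w6.png",cv2.resize(im[130:270,240:400,::-1],None,fx=5,fy=4.2857,interpolation=cv2.INTER_CUBIC))
E
```

```text
clock: 11.5
position: [0.5445, 0.0044, 0.294]
ee_rot: [2.407, 2.017, -0.024]
force: [-1.3, -0.2, -0.5]
width: 0.172
gripper_force: 40.0
clock: 11.8
position: [0.5458, 0.003, 0.2969]
ee_rot: [2.408, 2.011, -0.017]
force: [-0.7, 0.4, -0.2]
width: 0.17
gripper_force: 40.0
[[ 0.1786  0.9839 -0.0058]
 [ 0.9839 -0.1786 -0.0103]
 [-0.0111 -0.0039 -0.9999]] [0.54582074 0.00299977 0.29688154] [-0.70573384  0.35879825 -0.22657989] [ 0.33  0.5  -0.6   1.85  0.37  0.91 -0.63]
```

View pics/w6.png

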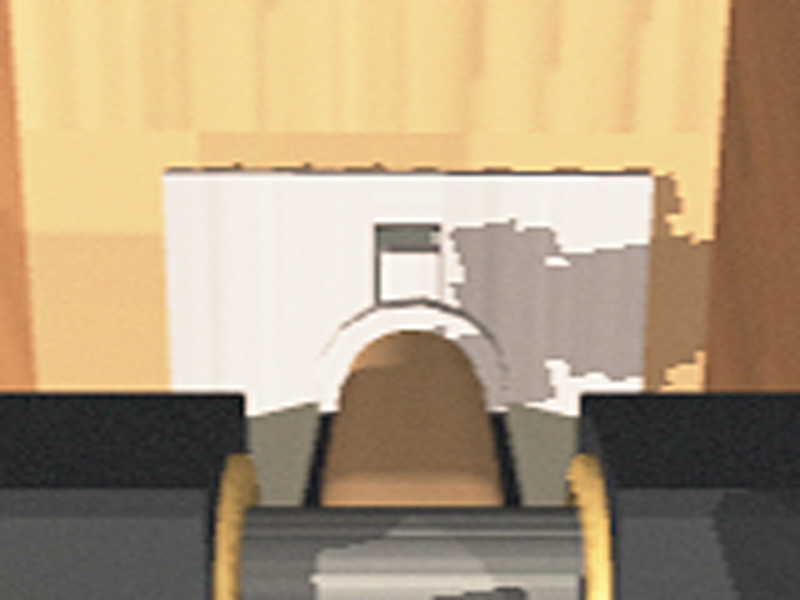

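The bar tip (crop cols 381–438) sits inside the slot's width (375–442) and just short of the slot's far end. I'll shift 1 mm forward and go down by feel.

```bash
python3 -m inch '.001 0 .003 0 .005; .001 0 .006 0 .005; .001 0 .009 0 .005; .001 0 .010 0 .005; .001 0 .011 0 .005'; python3 -m inch '0 0 .001 0 .005; 0 0 .002 0 .005; 0 0 .003 0 .005;0 0 .003 0 .005'
```

```text
clock: 12.35
position: [0.5454, 0.0044, 0.2847]
ee_rot: [2.408, 2.013, -0.02]
force: [-0.7, -1.6, -1.6]
width: 0.177
gripper_force: 40.0
clock: 12.75
position: [0.5455, 0.0044, 0.2819]
ee_rot: [2.408, 2.013, -0.019]
force: [-0.6, -1.6, -1.7]
width: 0.171
gripper_force: 40.0
```

```bash
python3 -m inch '0 0 .002 0 .005; 0 0 .004 0 .005; 0 0 .006 0 .005;0 0 .007 0 .005; 0 0 .008 0 .005'; python3 -m inch '0 0 .001 0 .005; 0 0 .002 0 .005; 0 0 .003 0 .005;0 0 .004 0 .005;0 0 .004 0 .005'
```

```text
clock: 13.25
position: [0.5454, 0.0045, 0.274]
ee_rot: [2.408, 2.013, -0.019]
force: [-1.2, -2.4, 2.6]
width: 0.17
gripper_force: 40.0
clock: 13.75
position: [0.5454, 0.0045, 0.27]
ee_rot: [2.408, 2.013, -0.019]
force: [-2.3, -1.7, 4.4]
width: 0.169
gripper_force: 40.0
```

```bash
python3 -m inch '0 0 .001 0 .005; 0 0 .002 0 .005; 0 0 .003 0 .005;0 0 .0035 0 .005;0 0 .0035 0 .005'; python3 -c "
from h import *
s=arm.observe();print(s['joints'].round(2),s['force'],s['ft_torque'])"
```

```text
clock: 14.25
position: [0.5454, 0.0045, 0.2667]
ee_rot: [2.408, 2.013, -0.018]
force: [-2.5, -2.3, 6.5]
width: 0.17
gripper_force: 40.0
[ 0.31  0.54 -0.58  1.88  0.4   0.85 -0.66] [-2.5234323  -2.25256502  6.47864086] [-0.43826582  0.59504008  0.0179818 ]
```

```bash
python3 -m inch '0 0 0 -.08 .005; 0 0 0 -.16 .005; 0 0 0 -.24 .005; 0 0 0 -.32 .005; 0 0 0 -.40 .005'; python3 -c "
from h import *
s=arm.observe();print(s['joints'].round(2),s['force'],s['ft_torque'])"
```

```text
clock: 14.75
position: [0.546, 0.005, 0.2671]
ee_rot: [1.956, 2.456, -0.016]
force: [-0.8, -0.3, 6.1]
width: 0.17
gripper_force: 40.0
[ 0.38  0.57 -0.69  1.88  0.47  0.87 -0.32] [-0.78461783 -0.30222896  6.0832592 ] [-0.09524945  0.0815666  -0.02282292]
```

```bash
python3 -m inch '0 0 0 -.12 .005; 0 0 0 -.24 .005; 0 0 0 -.36 .005; 0 0 0 -.48 .005; 0 0 0 -.60 .005'; python3 -m inch '0 0 0 -.12 .005; 0 0 0 -.24 .005; 0 0 0 -.36 .005; 0 0 0 -.48 .005; 0 0 0 -.57 .005'; python3 -m inch '0 0 0 0 .005; 0 0 0 0 .005; 0 0 0 0 .005';python3 -c "
from h import *
s=arm.observe();print(s['joints'].round(2),s['force'],s['ft_torque']);print(R.from_rotvec(s['ee_rot']).as_matrix().round(4))"
```

```text
clock: 15.25
position: [0.546, 0.0049, 0.2671]
ee_rot: [-1.141, -2.925, 0.016]
force: [0.3, -1.3, 6.0]
width: 0.171
gripper_force: 40.0
clock: 15.75
position: [0.546, 0.0046, 0.267]
ee_rot: [-0.273, -3.125, 0.015]
force: [-1.0, -0.5, 7.2]
width: 0.171
gripper_force: 40.0
clock: 16.05
position: [0.546, 0.0047, 0.267]
ee_rot: [-0.28, -3.124, 0.015]
force: [0.8, 0.3, 6.6]
width: 0.168
gripper_force: 40.0
[ 0.55  0.67 -0.97  1.86  0.68  0.98  0.67] [0.75310897 0.28445228 6.64578389] [-0.27907142 -0.02220727 -0.00439992]
[[-0.984   0.178  -0.0055]
 [ 0.1781  0.984  -0.0092]
 [ 0.0037 -0.01   -0.9999]]
```

```bash
python3 -m inch '0 0 -.001 0 .005; 0 0 -.002 0 .005; 0 0 -.003 0 .005; 0 0 -.004 0 .005; 0 0 -.004 0 .005'; python3 -m inch '0 0 -.001 0 .005; 0 0 -.0015 0 .005; 0 0 -.002 0 .005; 0 0 -.002 0 .005'
```

```text
clock: 16.55
position: [0.5459, 0.0047, 0.2709]
ee_rot: [-0.28, -3.124, 0.015]
force: [2.8, 0.1, 4.6]
width: 0.172
gripper_force: 40.0
clock: 16.95
position: [0.5456, 0.0046, 0.2725]
ee_rot: [-0.28, -3.123, 0.016]
force: [3.0, 0.8, 2.0]
width: 0.169
gripper_force: 40.0
```

```bash
python3 -m inch '0 0 0 0 .02; 0 0 0 0 .03; 0 0 0 0 .04; 0 0 0 0 .045; 0 0 0 0 .045'; python3 -m inch '0 0 -.02 0 .045; 0 0 -.05 0 .045; 0 0 -.09 0 .045; 0 0 -.13 0 .045; 0 0 -.13 0 .045'; python3 - <<'E'
from h import *
im=arm.get_image("wrist");a=im.copy()
for q,z in(("paddle",.112),("collar",.052),("fitted",.112)):
  for d in arm.place_of("wrist",q)[:3]: print(q,d["point"],round(d["conf"],2),onz("wrist",d["point"],z))
b=cv2.resize(arm.get_image("side")[100:230,250:370],None,fx=4,fy=4)[:400]
cv2.imwrite("pics/w7.png",cv2.resize(np.hstack([a,b[:, :480]])[:,:,::-1],None,fx=.7,fy=.7))
E
```

```text
clock: 17.45
position: [0.5453, 0.0044, 0.2723]
ee_rot: [-0.28, -3.122, 0.017]
force: [-0.2, -0.1, 0.0]
width: 0.482
gripper_force: 0.0
clock: 17.95
position: [0.5474, 0.0072, 0.4076]
ee_rot: [0.28, 3.128, -0.014]
force: [0.5, 0.8, -0.3]
width: 0.492
gripper_force: 0.0
paddle [190.7, 321.9] 0.66 [0.54173456 0.00313108 0.112     ]
collar [178.1, 317.2] 0.76 [ 0.53868576 -0.00290401  0.052     ]
fitted [187.1, 426.5] 0.76 [0.55345715 0.09744143 0.112     ]
```

View pics/w7.png

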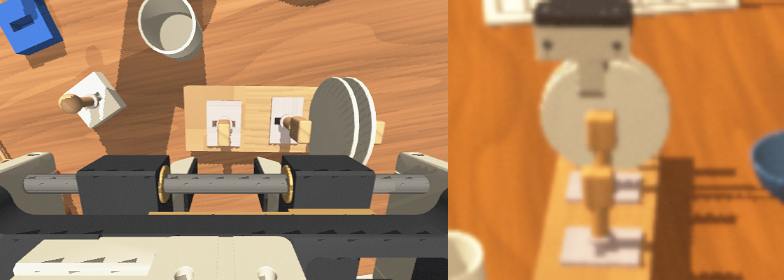

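The post stands upright in its plate with its paddle parallel to the fitted neighbour's (wrist view about col 222 against 300). The gripper is clear, so I'm handing in.

```bash
python3 -c "
from cell import arm
print(arm.sign_off())"
```

```text
the job is handed in; nothing more can be done
None
```

The post is in the empty slot, turned a quarter turn and released upright with its paddle parallel to the next fitted post. I handed the job in at about 18 s without a verdict coming back. Force at the wrist stayed under 10 N at every reading taken on the rack, but an earlier gripper turn at the rest block ran joints 3 and 7 into their range limits, with 116 N read at the wrist against the 120 N limit.

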